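# Free the flat rasp from the shoe finisher's rack

### The arm

A 6-joint arm with a two-finger parallel gripper is mounted at the origin on the work surface. World frame = base frame: x ahead of the robot, y to its left, z up, the work surface at z = 0. Lengths are in m, angles in rad, forces in N, time in s.
With the tool pointing down it reaches from about 0.3 to 0.775 m from the base axis. Payload 14.6 kg.
Tool frame: the origin (TCP) lies between the finger pads; the fingertips stand 22 mm ahead of it and the grasp point (between the pads) lies 3 mm ahead of it (ctrl.tip_reach is the distance from the TCP to the fingertips, in m); z points along the fingers, y is the direction in which the jaws open and shut (so a half turn about z gives the same grasp; the last joint's range is limited). The gripper opens to 94 mm and grips with 3 to 60 N. Pads are 16 mm wide; open, the fingers measure 119 mm over their backs; the gripper's body (75 mm by 177 mm) begins 78 mm behind the grasp point.
Start: joints at [-1.355, 0.3, 1.521, -0, 1.321, -0.067], TCP at [0.153, -0.528, 0.227] pointing down, gripper open.
Joint ranges: [-3.03, 3.03], [-0.79, 2.21], [0.23, 2.52], [-1.04, 4.18], [0, 3.07], [-2.55, 2.55]. Speed limits (rad/s): [2.22, 2.22, 2.57, 3.14, 3.14, 3.14].

### API

Orientations are given as [roll, pitch, yaw] about the fixed x, y, z axes, in that order (R = Rz(yaw) Ry(pitch) Rx(roll)).
In Python, from station import ctrl gives the robot as it stands. The module is installed in compiled form; this text tells all that it offers.
- The arm moves only by the shell command python3 -m creep 'ROWS' [OPENING] [FORCE]. ROWS is a JSON object of lists of equal length, an entry for each row: "xyz": the shift along the tool's x, y, z in mm, a list of three; "spin": the turn about the tool's z in rad. In form: {"xyz": [[tx, ty, tz], ...], "spin": [spin, ...]}. A call has 1 to 5 rows; each row shifts and turns the commanded pose from where the row before left it, along the tool's axes as they then stand; what a row does not reach is not made up. A row lasts 1/8 s, in which the tool goes at most 62.5 mm and 10.7 degrees, less where a joint would pass 70% of its speed; a pose out of reach is approached as far as the arm can. A call with a gripper value outside its range is refused whole. OPENING is the finger opening in mm, from 0 to 94, set as the call begins (- or left out, the last holds). The fingers move at their own pace and stop on an object; FORCE is the grip in N (left out, the last holds). Time passes only in rows, so rows that do not move let the fingers close. It gives the time, the measured TCP pose, the force and the opening at its end, in the units of the state.
- ctrl.get_obs(): the state, without advancing time (a new reading comes with each control period).
- ctrl.camera(name): name is "side" or "top"; returns the picture (420x560x3 uint8, red, green, blue); there is no depth.
- ctrl.camera_model(name): a dict with "fx", "fy", "cx", "cy" (pixels), "R" (3x3) and "t" (3): a world point X has camera coordinates R X + t. Camera axes: x right, y down, z forward; pixel columns grow to the right and rows downward; lengths in m; the calibration is good to about 2 mm. A picture is of the moment at which its call begins. camera_model takes no time and is no camera call.
- ctrl.hand_in(): hands the job in, once; it reports no verdict.
The state is a dict: "time_s": time; "qpos": joint angles; "joint_vel": joint speeds; "tau": joint torques, N m; "ee_pos": TCP position; "eef_rot": TCP orientation; "force": force on the tool from outside, world axes, zero at the start; "moment": the same for the moment, N m; "grip_width": finger opening in m.
Only numpy, scipy, OpenCV 4.12 (cv2) and the standard library are available. Lean on these libraries where they do the work, as an engineer would, in place of code of your own. Each camera call takes 0.05 s, during which the arm holds its last target.

### The job

First lift the retaining bar by its wooden grip out of its two open brackets on the rack and lay it flat on the black rubber mat, grip upwards. Then take the flat, broad-bladed rasp out of the rack and lay it flat on the same mat beside the bar. Lay both down gently rather than dropping them, and leave the round file where it is in the rack.

Things in the scene. Friction and masses are not known exactly. Their poses are not given: they have to be found in the camera images.
- bar_grip (a point): Retaining bar, loose, 250 g: aluminium strip 270 mm long (its y), 36 wide (x), 14 thick, lying across the plywood rack, its ends in two open-topped steel brackets 18 deep, and on its middle a dark wooden grip block 24 (x) by 50 (y) by 46 high. This point: in the block, 40 above the strip's underside, 20 below the block's top. At the start the underside is 78 above the table; it lifts straight up.
- rasp_mid (a point): Broad flat rasp, loose, 190 g, level in either of the rack's two notches (84 apart), under the bar. Round wooden handle, 28 mm thick, x = -115 to 20; flat steel blade 30 wide (y), 8 thick, x = 20 to 135. This point: on the handle's axis below the bar, near the centre of mass; grip here across y. In the rack it is 60 above the table, with 50 free each side; bracket tops 96 high, rack board 12.
- file_mid (a point): Round file, stays in the rack's other notch: same handle as the rasp's, but a round steel blade of 12 diameter, 115 long. Point and axes as for the rasp.
- mat: Black rubber mat fixed to the table, 300 (its x) by 260 (its y) by 3 thick; origin at the centre of its underside, at table height. It lies left or right of the rack, empty, with room for the bar and the rasp side by side, both along its x.

How it is judged:
By the outcome, as a careful person would: the job done as asked, in the order asked, and still so for the second after the job is handed in, with the robot touching nothing.
It also fails if it takes over 72 s, if anything falls off the work surface, if the arm or the gripper's body presses on something with over 40 N, if the wrist force passes 120 N, or if a joint passes its speed limit or range.

## Working session

There is one attempt and no reset: what is moved stays moved. The work goes in short steps, Python scripts to look and compute and a shell command to move; the robot and the scene stay as the last step left them, time stands still between calls to the robot, and variables do not carry over. Pictures are saved under pics/ and viewed, and the job is handed in when it is done.

```bash
mkdir -p pics
python3 - <<'E'
from station import ctrl
import cv2
o=ctrl.get_obs();print(o)
for n in("side","top"):
    cv2.imwrite(f"pics/{n}0.png",ctrl.camera(n)[:,:,::-1]);print(n,ctrl.camera_model(n))
E
```

```text
{'time_s': 0.0, 'qpos': array([-1.35460776e+00,  3.00416297e-01,  1.52160868e+00,  3.88251303e-05,
        1.32066297e+00, -6.66040228e-02]), 'joint_vel': array([-0.00018203,  0.00019213,  0.00031788, -0.0001215 , -0.00093382,
        0.00086368]), 'tau': array([-3.65709147e-04, -5.31801331e+01, -3.52737486e+01,  7.08160177e-02,
        2.43837299e-02, -1.34947290e-04]), 'ee_pos': array([ 0.15342375, -0.52791862,  0.22690469]), 'eef_rot': array([-3.14050230e+00, -1.10419706e-04,  2.82782901e-01]), 'force': array([-0.02117649, -0.70945966,  0.32505896]), 'moment': array([-0.01729346, -0.02951065, -0.00297149]), 'grip_width': 0.09407694862538549}
side {'fx': 388.83958384960573, 'fy': 388.83958384960573, 'cx': 281.58233742631325, 'cy': 209.9108723172677, 'R': array([[-0.99480109, -0.10114888, -0.01181919],
       [-0.05984062,  0.67451508, -0.73583185],
       [ 0.08240079, -0.73129906, -0.67706115]]), 't': array([0.57367409, 0.08361455, 0.71794583])}
top {'fx': 387.521226870318, 'fy': 387.521226870318, 'cx': 271.80729535266363, 'cy': 206.78882937136427, 'R': array([[ 0.0167459 , -0.99953442, -0.02550519],
       [-0.98996935, -0.01299582, -0.14068335],
       [ 0.14028639,  0.02760523, -0.98972606]]), 't': array([-0.00855906,  0.56800944,  0.67509239])}
```

View pics/side0.png

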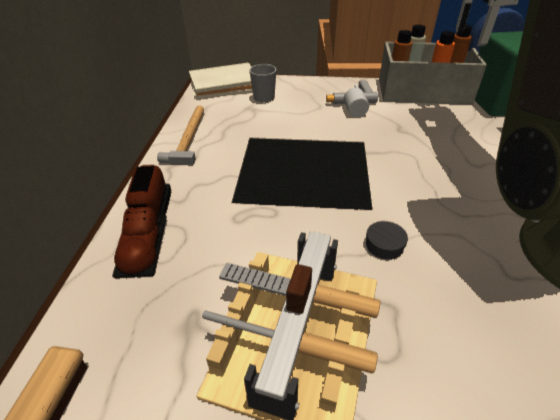

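View pics/top0.png

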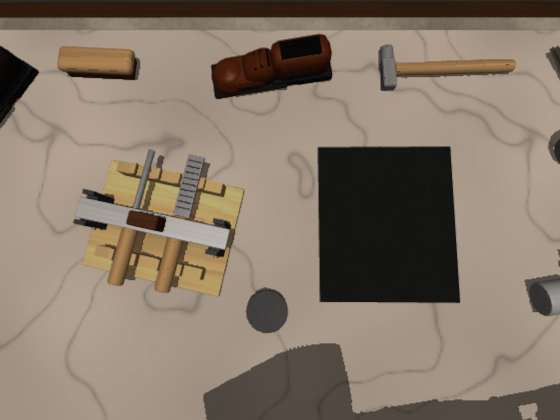

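Run:
```python
import cv2
a=cv2.imread("pics/top0.png")[140:305,65:255];cv2.imwrite("pics/top0c.png",cv2.resize(a,None,fx=4,fy=3.6,interpolation=cv2.INTER_CUBIC)[:600])
a=cv2.imread("pics/side0.png")[225:420,195:390];cv2.imwrite("pics/side0c.png",cv2.resize(a,None,fx=3,fy=3,interpolation=cv2.INTER_CUBIC))
```

```text
(no output)
```

View pics/top0c.png

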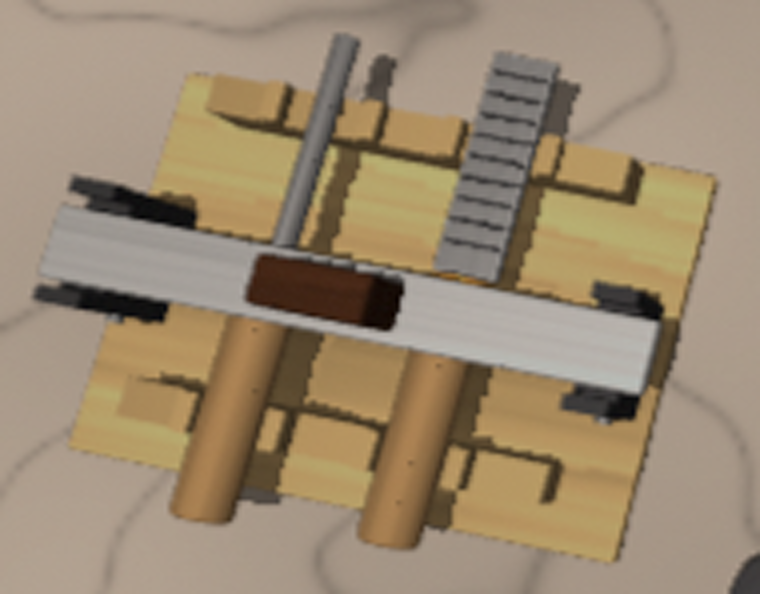

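View pics/side0c.png

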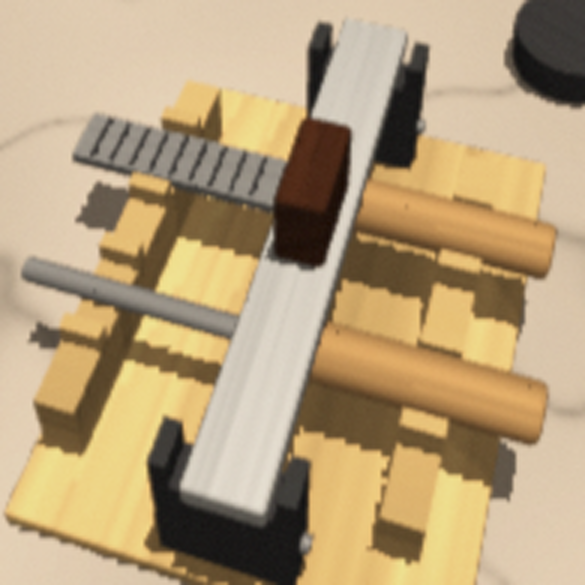

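```bash
cat > h.py <<'E'
import numpy as np
from station import ctrl
def w(n,px,z):
    m=ctrl.camera_model(n);R=np.array(m["R"]);t=np.array(m["t"]);c=-R.T@t
    d=R.T@np.array([(px[0]-m["cx"])/m["fx"],(px[1]-m["cy"])/m["fy"],1])
    return (c+d*(z-c[2])/d[2])
def proj(n,X):
    m=ctrl.camera_model(n);p=np.array(m["R"])@np.array(X)+np.array(m["t"]);return np.array([m["fx"]*p[0]/p[2]+m["cx"],m["fy"]*p[1]/p[2]+m["cy"]])
E
python3 - <<'E'
from h import *
np.set_printoptions(precision=4,suppress=True)
T=lambda u,v:(65+(u+.5)/4-.5,140+(v+.5)/3.6-.5)
S=lambda u,v:(195+(u+.5)/3-.5,225+(v+.5)/3-.5)
def q(name,n,f,pts,z):
    P=np.array([w(n,f(*p),z)[:2] for p in pts]);print(name,n,P.tolist().__repr__()[:0],P.round(4).tolist(),"mean",P.mean(0),"edges",np.linalg.norm(np.roll(P,-1,0)-P,axis=1))
    return P
P=q("strip","top",T,[(62,205),(40,272),(642,392),(660,318)],.092)
e=P[2:].mean(0)-P[:2].mean(0);print("yaw",np.arctan2(e[0],-e[1]))
P=q("strip","side",S,[(182,492),(268,512),(405,33),(345,20)],.092)
e=P[2:].mean(0)-P[:2].mean(0);print("yaw",np.arctan2(e[0],-e[1]))
q("block","top",T,[(258,255),(378,272),(367,325),(247,303)],.138)
q("block","side",S,[(303,120),(350,130),(328,208),(278,198)],.138)
P=q("rasp tip/blade base","top",T,[(497,52),(560,64),(497,282),(435,272)],.064)
P=q("rasp handle end c, tip","top",T,[(388,540),(527,58)],.060);e=P[1]-P[0];print(np.arctan2(e[1],e[0]),P[0]+e/np.linalg.norm(e)*.115)
P=q("rasp end,tip","side",S,[(550,250),(85,138)],.060);e=P[1]-P[0];print(np.arctan2(e[1],e[0]),P[0]+e/np.linalg.norm(e)*.115)
q("mat","top",lambda *p:p,[(318,147),(450,147),(459,301),(320,302)],.003)
q("mat","side",lambda *p:p,[(251,139),(368,142),(370,206),(236,203)],.003)
E
```

```text
strip top  [[0.5743, 0.3321], [0.5416, 0.3389], [0.4885, 0.0762], [0.5234, 0.0697]] mean [0.5319 0.2042] edges [0.0334 0.2681 0.0355 0.2674]
yaw -0.19548460874192045
strip side  [[0.5722, 0.3378], [0.538, 0.3421], [0.4882, 0.0821], [0.5212, 0.0752]] mean [0.5299 0.2093] edges [0.0345 0.2647 0.0337 0.2675]
yaw -0.19046181173520746
block top  [[0.5452, 0.2259], [0.5383, 0.177], [0.5147, 0.18], [0.5237, 0.2288]] mean [0.5305 0.2029] edges [0.0494 0.0238 0.0497 0.0217]
block side  [[0.5368, 0.1855], [0.5151, 0.1893], [0.5226, 0.2325], [0.5443, 0.2293]] mean [0.5297 0.2092] edges [0.022  0.0438 0.0219 0.0445]
rasp tip/blade base top  [[0.66, 0.1526], [0.654, 0.1234], [0.5426, 0.147], [0.5472, 0.1752]] mean [0.6009 0.1495] edges [0.0298 0.1139 0.0285 0.1151]
rasp handle end c, tip top  [[0.416, 0.1901], [0.6581, 0.1396]] mean [0.5371 0.1648] edges [0.2473 0.2473]
-0.20584600791475646 [0.5286 0.1666]
rasp end,tip side  [[0.4141, 0.1918], [0.656, 0.1446]] mean [0.535  0.1682] edges [0.2465 0.2465]
-0.1927721540593036 [0.527  0.1698]
mat top  [[0.694, -0.0885], [0.6964, -0.3467], [0.4014, -0.3493], [0.3946, -0.0922]] mean [ 0.5466 -0.2192] edges [0.2582 0.295  0.2572 0.2994]
mat side  [[0.6911, -0.3345], [0.3882, -0.3453], [0.3991, -0.0975], [0.683, -0.082]] mean [ 0.5404 -0.2148] edges [0.303  0.248  0.2844 0.2526]
```

The top camera has world +x up and -y to the right. The bar centre is about (0.531, 0.206) with yaw -0.195. The rasp is in the right-hand (lower y) notch, with its mid point about (0.528, 0.168). The mat centre is about (0.545, -0.218). The measured sizes match the given ones.

I'll move above the bar first.

```bash
python3 -m creep '{"xyz": [[38,-40,0],[38,-40,0],[38,-40,0],[38,-40,0],[38,-40,0]], "spin": [0,0,0,0,0]}' 94 30
```

```text
time_s: 0.72
ee_pos: [0.2805, -0.2814, 0.2273]
eef_rot: [-3.142, -0.0, 0.282]
force: [1.6, 0.4, 0.4]
grip_width: 0.0938
```

```bash
python3 -m creep '{"xyz": [[38,-40,0],[38,-40,0],[38,-40,0],[38,-40,0],[38,-40,0]], "spin": [0,0,0,0,0]}'; python3 -m creep '{"xyz": [[38,-40,0],[38,-40,0],[38,-40,0],[38,-40,0],[34,-38,0]], "spin": [0,0,0,0,0]}';python3 -m creep '{"xyz": [[0,0,0],[0,0,0],[0,0,0],[0,0,0],[0,0,0]], "spin": [-0.18,-0.18,-0.18,-0.18,-0.18]}';python3 -m creep '{"xyz": [[0,0,0],[0,0,0],[0,0,0]], "spin": [-0.18,-0.01,0]}'
```

```text
time_s: 1.35
ee_pos: [0.4072, -0.0362, 0.2275]
eef_rot: [3.141, -0.0, 0.283]
force: [0.4, -0.2, 0.1]
grip_width: 0.094
time_s: 1.98
ee_pos: [0.5306, 0.2059, 0.227]
eef_rot: [3.142, 0.001, 0.283]
force: [0.2, -0.8, 0.9]
grip_width: 0.0939
time_s: 2.6
ee_pos: [0.53, 0.204, 0.2271]
eef_rot: [-3.141, 0.0, 1.189]
force: [0.7, 0.2, 0.1]
grip_width: 0.0944
time_s: 2.98
ee_pos: [0.5301, 0.204, 0.2273]
eef_rot: [-3.141, 0.0, 1.369]
force: [-0.2, 0.5, -0.0]
grip_width: 0.0938
```

```bash
python3 -m creep '{"xyz": [[0,0,40],[0,0,30],[0,0,20],[0,0,15],[0,0,0]], "spin": [0,0,0,0,0]}'
python3 - <<'E'
from h import *
import cv2
print(ctrl.get_obs()["ee_pos"])
for n,(x,y) in {"top":(65,140),"side":(195,200)}.items():
    a=ctrl.camera(n)[y:y+200,x:x+200,::-1];cv2.imwrite(f"pics/{n}1.png",cv2.resize(a,None,fx=3,fy=3,interpolation=cv2.INTER_CUBIC))
E
```

```text
time_s: 3.6
ee_pos: [0.5298, 0.2039, 0.1217]
eef_rot: [-3.14, 0.001, 1.371]
force: [-1.1, -0.3, 1.1]
grip_width: 0.0938
[0.52981176 0.20394162 0.12172397]
```

View pics/side1.png

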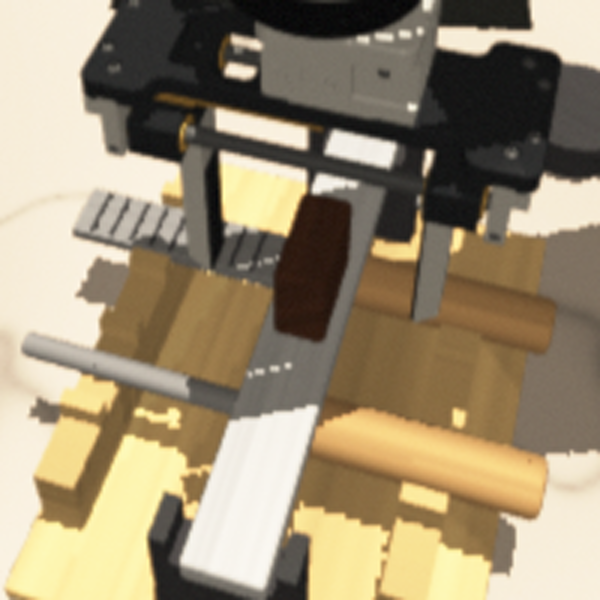

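View pics/top1.png

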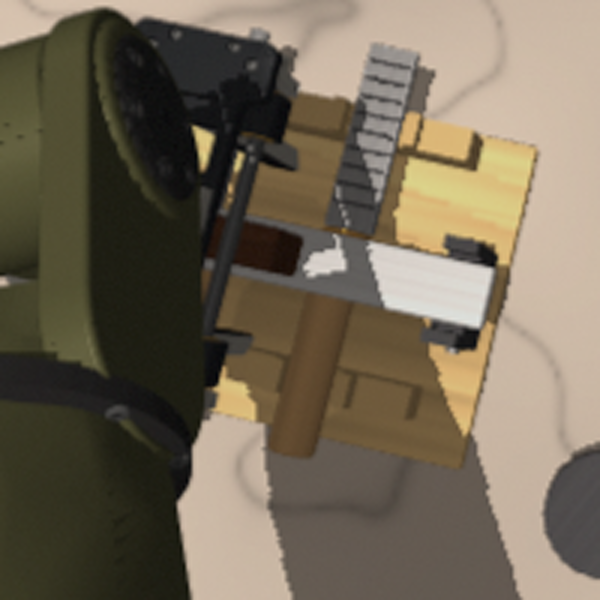

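Run:
```python
from h import *
for z in(.0995,.138): print(((proj("side",[.5298,.2039,z])-[195,200])*3).round())
print(((proj("top",[.5298,.2039,.138])-[65,140])*3).round())
```

```text
[313. 278.]
[315. 227.]
[231. 241.]
```

The picture shows the fingers on either side of the block, centred on it to within a few mm. Closing.

```bash
python3 -m creep '{"xyz": [[0,0,0],[0,0,0],[0,0,0],[0,0,0],[0,0,0]], "spin": [0,0,0,0,0]}' 10 35;python3 -m creep '{"xyz": [[0,0,0],[0,0,0],[0,0,0]], "spin": [0,0,0]}'
```

```text
time_s: 4.32
ee_pos: [0.5301, 0.204, 0.1225]
eef_rot: [3.142, -0.0, 1.373]
force: [0.4, 0.8, -0.2]
grip_width: 0.0476
time_s: 4.7
ee_pos: [0.5301, 0.204, 0.1224]
eef_rot: [3.142, 0.0, 1.373]
force: [1.1, -1.2, -0.3]
grip_width: 0.0239
```

```bash
python3 -m creep '{"xyz": [[0,0,0],[0,0,0],[0,0,-5],[0,0,-10],[0,0,-10]], "spin": [0,0,0,0,0]}';python3 -m creep '{"xyz": [[0,0,-20],[0,0,-30],[0,0,-40],[0,0,-25],[0,0,0]], "spin": [0,0,0,0,0]}'
```

```text
time_s: 5.32
ee_pos: [0.5302, 0.2041, 0.1484]
eef_rot: [3.141, -0.0, 1.373]
force: [0.2, 0.3, -2.1]
grip_width: 0.0239
time_s: 5.95
ee_pos: [0.5306, 0.2042, 0.2645]
eef_rot: [3.138, -0.002, 1.373]
force: [0.4, 0.2, -2.0]
grip_width: 0.0238
```

```bash
python3 -m creep '{"xyz": [[0,0,0],[0,0,0],[0,0,0],[0,0,0],[0,0,0]], "spin": [0.1,0.18,0.18,0.18,0.18]}';python3 -m creep '{"xyz": [[0,0,0],[0,0,0],[0,0,0],[0,0,0],[0,0,0]], "spin": [0.18,0.18,0.11,0.073,0]}'; python3 -m creep '{"xyz": [[2,20,0],[2,40,0],[2,54,0],[2,54,0],[2,54,0]], "spin": [0,0,0,0,0]}'; python3 -m creep '{"xyz": [[2,54,0],[0,54,0],[0,54,0],[0,50,0],[0,30,0]], "spin": [0,0,0,0,0]}'; python3 -m creep '{"xyz": [[0,20,0],[0,0,0],[0,0,0]], "spin": [0,0,0]}'
```

```text
time_s: 6.58
ee_pos: [0.5297, 0.2039, 0.2609]
eef_rot: [-3.141, 0.002, 0.547]
force: [1.5, 0.3, -1.6]
grip_width: 0.0239
time_s: 7.2
ee_pos: [0.5298, 0.2039, 0.2612]
eef_rot: [3.141, 0.002, 0.01]
force: [-0.9, -0.4, -2.2]
grip_width: 0.024
time_s: 7.82
ee_pos: [0.5418, -0.0205, 0.2622]
eef_rot: [3.141, 0.0, 0.011]
force: [0.9, -0.4, -2.0]
grip_width: 0.0239
time_s: 8.45
ee_pos: [0.5455, -0.263, 0.2619]
eef_rot: [-3.142, 0.001, 0.009]
force: [0.5, 0.8, -2.2]
grip_width: 0.0236
time_s: 8.82
ee_pos: [0.5469, -0.2791, 0.2625]
eef_rot: [-3.141, 0.0, 0.011]
force: [0.2, 0.2, -2.1]
grip_width: 0.0237
```

Run:
```python
from h import *
import cv2
o=ctrl.get_obs();print(o["ee_pos"],o["eef_rot"],o["force"])
for n in("top","side"):
    cv2.imwrite(f"pics/{n}2.png",ctrl.camera(n)[:,:,::-1])
a=cv2.hconcat([cv2.imread("pics/top2.png"),cv2.imread("pics/side2.png")]);cv2.imwrite("pics/both2.png",cv2.resize(a,(800,300),interpolation=cv2.INTER_AREA))
```

```text
[ 0.54688324 -0.27911626  0.26245022] [-3.14139680e+00  4.21652475e-05  1.07316921e-02] [ 0.18798189  0.22736424 -2.07584906]
```

View pics/both2.png

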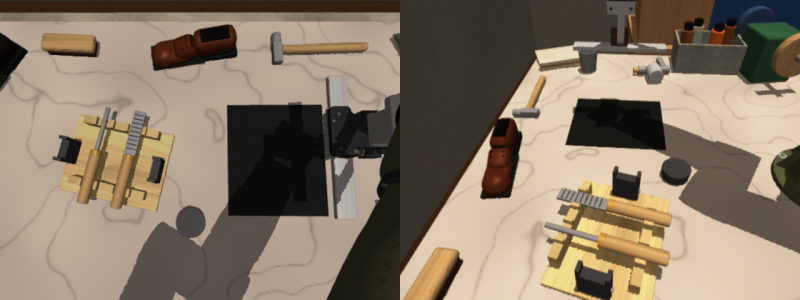

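Run:
```python
from h import *
import cv2
print(w("top",(548,295),.03),w("top",(555,150),.03),w("side",(355,100),.03),w("side",(263,98),0))
a=cv2.imread("pics/top2.png")[95:320,430:560];cv2.imwrite("pics/top2c.png",cv2.resize(a,None,fx=2.6,fy=2.6,interpolation=cv2.INTER_CUBIC))
```

```text
[ 0.41727214 -0.4945451   0.03      ] [ 0.68402866 -0.52921131  0.03      ] [ 0.41804807 -0.52042443  0.03      ] [ 0.69209968 -0.57159165  0.        ]
```

View pics/top2c.png

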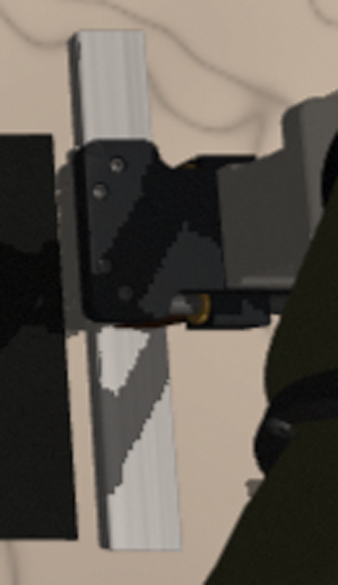

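Run:
```python
from h import *
a=w("top",(473.5,107.3),.232);b=w("top",(485,305.8),.232);print(a,b,(a+b)/2,np.linalg.norm(a-b),np.arctan2(*(a-b)[[1,0]]))
```

```text
[ 0.68284044 -0.28085079  0.232     ] [ 0.41642885 -0.28058743  0.232     ] [ 0.54963465 -0.28071911  0.232     ] 0.26641171895491783 -0.0009885601474648757
```

```bash
python3 -m creep '{"xyz": [[-5,0,20],[0,0,50],[0,0,50],[0,0,40],[0,0,20]], "spin": [0,0,0,0,0]}';python3 -m creep '{"xyz": [[0,0,15],[0,0,8],[0,0,4],[0,0,0],[0,0,0]], "spin": [0,0,0,0,0]}'
```

```text
time_s: 9.55
ee_pos: [0.5414, -0.2786, 0.0803]
eef_rot: [-3.14, 0.002, 0.011]
force: [-0.3, 0.2, -0.8]
grip_width: 0.0237
time_s: 10.18
ee_pos: [0.5421, -0.28, 0.0561]
eef_rot: [3.141, -0.001, 0.01]
force: [0.2, 0.4, -1.1]
grip_width: 0.0237
```

```bash
python3 -m creep '{"xyz": [[0,0,3],[0,0,2],[0,0,0]], "spin": [0,0,0]}';python3 -m creep '{"xyz": [[0,0,1],[0,0,1],[0,0,0],[0,0,0]], "spin": [0,0,0,0]}';python3 -m creep '{"xyz": [[0,0,0.7],[0,0,0],[0,0,0]], "spin": [0,0,0]}'
```

```text
time_s: 10.55
ee_pos: [0.5418, -0.2798, 0.0502]
eef_rot: [-3.141, 0.0, 0.01]
force: [0.4, 0.3, -2.6]
grip_width: 0.024
time_s: 11.05
ee_pos: [0.5419, -0.2799, 0.0485]
eef_rot: [3.142, -0.0, 0.01]
force: [-0.1, 0.6, -2.9]
grip_width: 0.0236
time_s: 11.42
ee_pos: [0.5419, -0.2799, 0.0478]
eef_rot: [-3.142, 0.0, 0.01]
force: [0.6, 0.4, -2.3]
grip_width: 0.0238
```

```bash
python3 -m creep '{"xyz": [[0,0,0.6],[0,0,0],[0,0,0]], "spin": [0,0,0]}';python3 -m creep '{"xyz": [[0,0,0.5],[0,0,0],[0,0,0]], "spin": [0,0,0]}'
```

```text
time_s: 11.8
ee_pos: [0.5419, -0.2799, 0.0475]
eef_rot: [3.141, -0.0, 0.01]
force: [-2.0, 1.0, 3.5]
grip_width: 0.0238
time_s: 12.18
ee_pos: [0.5419, -0.2799, 0.0474]
eef_rot: [3.141, -0.0, 0.01]
force: [-5.2, 1.7, 9.8]
grip_width: 0.0237
```

```bash
python3 -m creep '{"xyz": [[0,0,-0.6],[0,0,0]], "spin": [0,0]}';python3 -m creep '{"xyz": [[0,0,0],[0,0,0],[0,0,0],[0,0,0]], "spin": [0,0,0,0]}' 60;python3 -m creep '{"xyz": [[0,0,-10],[0,0,-20],[0,0,-40],[0,0,-50],[0,0,-50]], "spin": [0,0,0,0,0]}'
```

```text
time_s: 12.42
ee_pos: [0.5419, -0.2799, 0.0474]
eef_rot: [3.142, -0.0, 0.01]
force: [-2.1, 0.7, 4.9]
grip_width: 0.0241
time_s: 12.92
ee_pos: [0.5418, -0.2799, 0.0472]
eef_rot: [-3.142, 0.0, 0.01]
force: [-0.9, 0.2, -0.7]
grip_width: 0.0587
time_s: 13.55
ee_pos: [0.5417, -0.2798, 0.2206]
eef_rot: [3.141, -0.001, 0.01]
force: [0.8, 0.1, -0.0]
grip_width: 0.0602
```

```bash
python3 -m creep '{"xyz": [[0,-40,0],[0,-60,0],[0,-60,0],[0,-60,0],[0,-60,0]], "spin": [0,0,0,0,0]}' 80
python3 - <<'E'
from h import *
import cv2
for n in("top","side"):
    cv2.imwrite(f"pics/{n}3.png",ctrl.camera(n)[:,:,::-1])
a=cv2.hconcat([cv2.imread("pics/top3.png"),cv2.imread("pics/side3.png")]);cv2.imwrite("pics/both3.png",cv2.resize(a,(800,300),interpolation=cv2.INTER_AREA))
E
```

```text
time_s: 14.18
ee_pos: [0.5389, 0.002, 0.2191]
eef_rot: [3.141, -0.002, 0.01]
force: [1.3, 0.8, -0.3]
grip_width: 0.0798
```

View pics/both3.png

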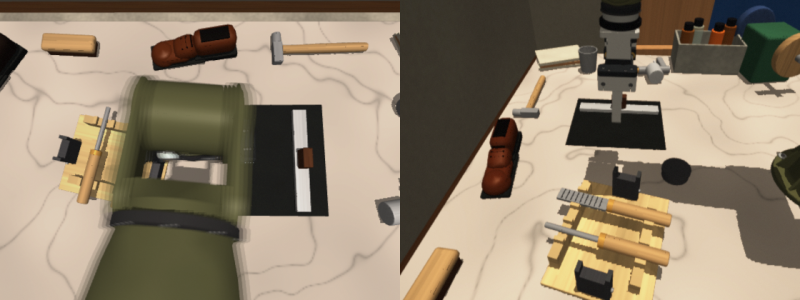

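The bar lies flat on the mat with its grip up: at (300, 160) in the half-size top view, near the mat's right edge. The earlier frames (top2, side2) show the rasp unobstructed, so I'll measure it there.

Run:
```python
import cv2
a=cv2.imread("pics/top2.png")[145:300,110:240];cv2.imwrite("pics/top2r.png",cv2.resize(a,None,fx=3.8,fy=3.8,interpolation=cv2.INTER_CUBIC))
a=cv2.imread("pics/side2.png")[225:375,195:390];cv2.imwrite("pics/side2r.png",cv2.resize(a,None,fx=4,fy=4,interpolation=cv2.INTER_CUBIC))
```

```text
(no output)
```

View pics/top2r.png

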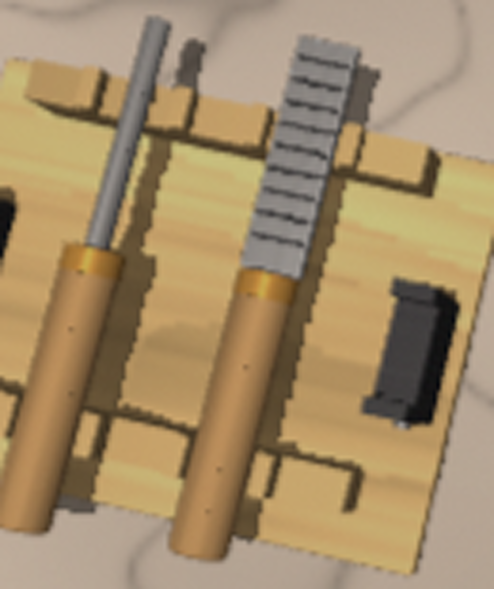

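View pics/side2r.png

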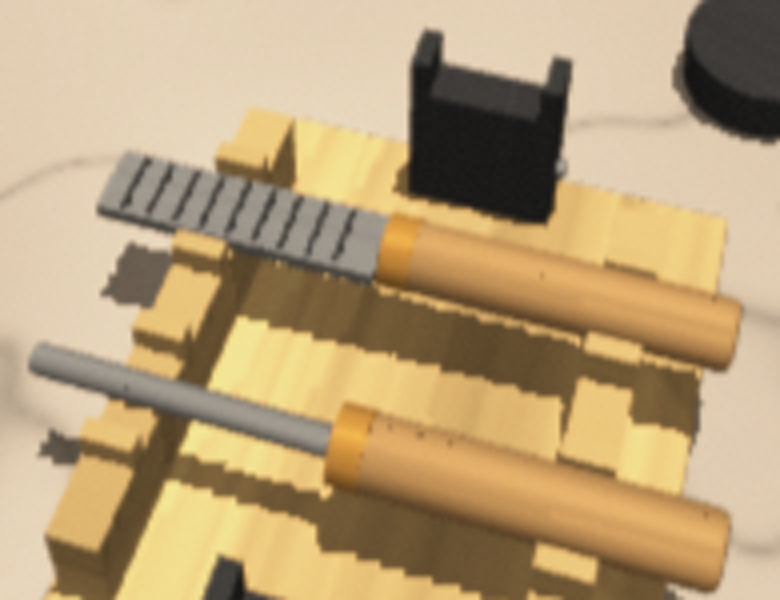

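Run:
```python
from h import *
for n,p in {"top":[(162.1,289.7),(180.8,217.4),(196.3,156.1)],"side":[(377,308.75),(291,286.5),(223,271)]}.items():
    P=[w(n,q,.06)[:2] for q in p];e=P[2]-P[0];u=e/np.linalg.norm(e)
    print(n,[x.round(4) for x in P],np.linalg.norm(e),np.linalg.norm(P[1]-P[0]),"yaw",np.arctan2(e[1],e[0]),"mid",P[1]-.02*u,P[2]-.135*u,P[0]+.115*u)
    e=P[1]-P[0];print(np.arctan2(e[1],e[0]))
```

```text
top [array([0.4159, 0.1893]), array([0.5438, 0.1627]), array([0.6575, 0.1397])] 0.24654610560686632 0.13063079588135715 yaw -0.20253397414623575 mid [0.52424692 0.16668394] [0.5252122  0.16683211] [0.5285955  0.16613735]
-0.20513146669009993
side [array([0.4156, 0.1933]), array([0.5445, 0.1654]), array([0.6559, 0.1453])] 0.24495959343576268 0.13184330096933333 yaw -0.19714888806944172 mid [0.52489359 0.16929072] [0.52347557 0.17172245] [0.52841833 0.17073517]
-0.2131297252132523
```

```bash
python3 -m creep '{"xyz": [[0,0,0],[0,0,0],[-16,-54,0],[-16,-54,0],[-15,-52,0]], "spin": [0.105,0.105,0,0,0]}' 60; python3 -m creep '{"xyz": [[0,0,0],[0,0,0],[0,0,0]], "spin": [0,0,0]}'
```

```text
time_s: 14.9
ee_pos: [0.5248, 0.1674, 0.2188]
eef_rot: [-3.141, -0.002, -0.201]
force: [0.8, 0.1, -0.7]
grip_width: 0.0601
time_s: 15.28
ee_pos: [0.5252, 0.165, 0.2177]
eef_rot: [-3.142, -0.001, -0.202]
force: [-0.5, -0.7, -0.0]
grip_width: 0.06
```

```bash
python3 -m creep '{"xyz": [[0,-3,30],[0,0,40],[0,0,30],[0,0,17],[0,0,10]], "spin": [0,0,0,0,0]}'; python3 -m creep '{"xyz": [[0,0,20],[0,0,0],[0,0,0]], "spin": [0,0,0]}';  python3 - <<'E'
from h import *
import cv2
for n,(x,y) in {"top":(65,140),"side":(195,200)}.items():
    a=ctrl.camera(n)[y:y+200,x:x+200,::-1];cv2.imwrite(f"pics/{n}4.png",cv2.resize(a,None,fx=2.5,fy=2.5,interpolation=cv2.INTER_CUBIC))
E
```

```text
time_s: 15.9
ee_pos: [0.5258, 0.1687, 0.09]
eef_rot: [-3.142, -0.0, -0.201]
force: [0.7, 0.3, -0.4]
grip_width: 0.06
time_s: 16.27
ee_pos: [0.5261, 0.1692, 0.0714]
eef_rot: [-3.141, -0.001, -0.2]
force: [-0.2, 0.4, 0.1]
grip_width: 0.06
```

View pics/side4.png

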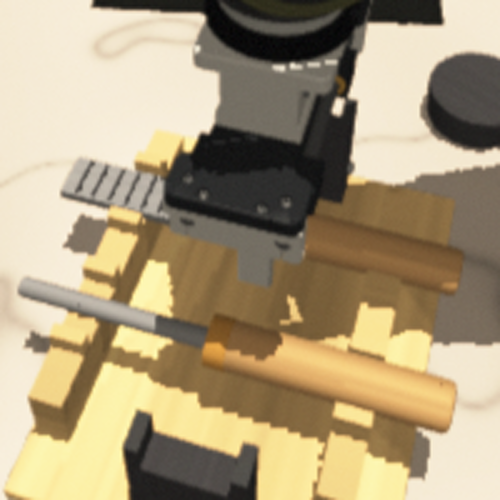

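The near finger stands between the two handles, at (255, 270) in the crop, and the rasp handle is between the jaws. Closing.

```bash
python3 -m creep '{"xyz": [[0,0,0],[0,0,0],[0,0,0],[0,0,0],[0,0,0]], "spin": [0,0,0,0,0]}' 10 35; python3 -m creep '{"xyz": [[0,0,0],[0,0,0],[0,0,0]], "spin": [0,0,0]}'
```

```text
time_s: 17.0
ee_pos: [0.5255, 0.1692, 0.0703]
eef_rot: [-3.142, -0.0, -0.2]
force: [0.3, 0.7, 1.2]
grip_width: 0.027
time_s: 17.38
ee_pos: [0.5255, 0.1692, 0.0703]
eef_rot: [-3.142, -0.0, -0.2]
force: [-0.5, -0.5, 1.5]
grip_width: 0.0267
```

```bash
python3 -m creep '{"xyz": [[0,0,-3],[0,0,-5],[0,0,-8],[0,0,-10],[0,0,-10]], "spin": [0,0,0,0,0]}' - 45; python3 -m creep '{"xyz": [[0,0,-15],[0,0,-25],[0,0,-25],[0,0,-15],[0,0,0]], "spin": [0,0,0,0,0]}';  python3 - <<'E'
from h import *
import cv2
for n,(x,y) in {"top":(65,120),"side":(175,130)}.items():
    a=ctrl.camera(n)[y:y+240,x:x+240,::-1];cv2.imwrite(f"pics/{n}5.png",cv2.resize(a,None,fx=2.5,fy=2.5,interpolation=cv2.INTER_CUBIC))
E
```

```text
time_s: 18.0
ee_pos: [0.5256, 0.1692, 0.1072]
eef_rot: [-3.141, -0.0, -0.2]
force: [-0.7, 0.5, -2.4]
grip_width: 0.0269
time_s: 18.62
ee_pos: [0.5258, 0.1693, 0.1872]
eef_rot: [-3.141, -0.002, -0.2]
force: [-0.2, -0.1, -2.1]
grip_width: 0.0269
```

View pics/side5.png

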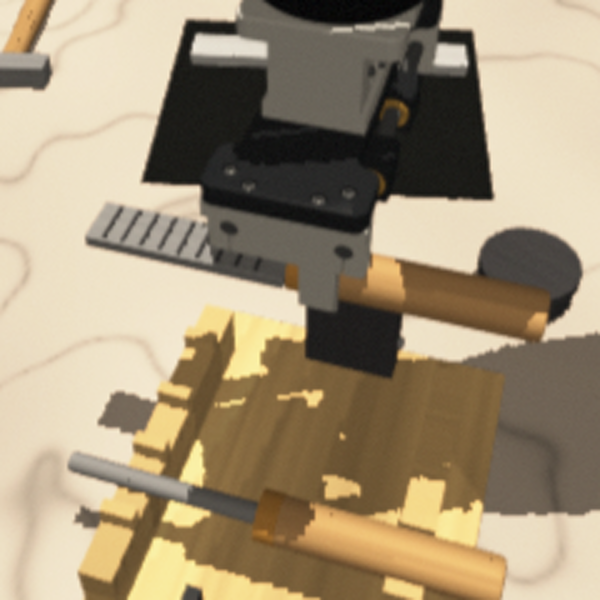

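View pics/top5.png

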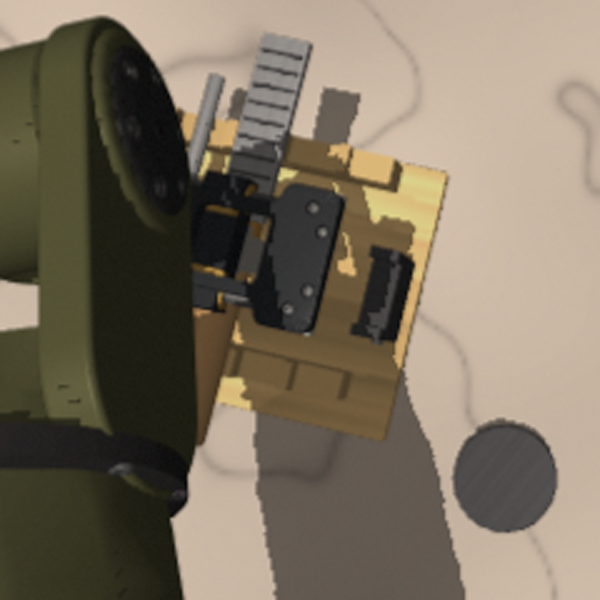

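Run:
```python
from h import *
from scipy.optimize import least_squares
a=np.array([213.8,220]);b=np.array([391,256])
P=[w("side",q,.1765) for q in (b,a)];e=P[1]-P[0];print(P,np.linalg.norm(e),np.arctan2(e[1],e[0]))
M=np.array([.5255,.1692,.1765])
for p in(-.1,-.05,0,.05,.1):
    u=np.array([np.cos(p)*np.cos(-.2),np.cos(p)*np.sin(-.2),np.sin(p)])
    print(p,proj("side",M+.135*u),proj("side",M-.115*u))
```

```text
[array([0.4157971, 0.1919821, 0.1765   ]), array([0.65496874, 0.14763235, 0.1765    ])] 0.243248793288484 -0.18334811602125103
-0.1 [214.34656883 224.18173489] [394.63824601 250.06418991]
-0.05 [213.41104203 220.74597503] [394.1434384  253.17941012]
0 [212.67730249 217.29297202] [393.42273822 256.20431885]
0.05 [212.15191342 213.82947465] [392.4834986  259.13227392]
0.1 [211.84133378 210.36262435] [391.33351963 261.9572696 ]
```

```bash
python3 -m creep '{"xyz": [[0,0,0],[0,0,0],[1,20,0],[1,40,0],[1,50,0]], "spin": [-0.105,-0.105,0,0,0]}'; python3 -m creep '{"xyz": [[1,50,0],[1,50,0],[1,50,0],[0,40,0],[0,24,0]], "spin": [0,0,0,0,0]}';  python3 -m creep '{"xyz": [[0,0,20],[0,0,30],[0,0,30],[0,0,20],[0,0,0]], "spin": [0,0,0,0,0]}'
python3 - <<'E'
from h import *
import cv2
for n,(x,y) in {"top":(300,120),"side":(200,100)}.items():
    a=ctrl.camera(n)[y:y+240,x:x+240,::-1];cv2.imwrite(f"pics/{n}6.png",cv2.resize(a,None,fx=2.5,fy=2.5,interpolation=cv2.INTER_CUBIC))
E
```

```text
time_s: 19.35
ee_pos: [0.5291, 0.0575, 0.1856]
eef_rot: [3.141, 0.001, 0.008]
force: [-0.2, -1.1, -2.4]
grip_width: 0.027
time_s: 19.98
ee_pos: [0.5337, -0.1575, 0.1855]
eef_rot: [-3.141, 0.001, 0.006]
force: [1.0, -0.5, -1.8]
grip_width: 0.0268
time_s: 20.6
ee_pos: [0.5333, -0.1552, 0.0845]
eef_rot: [-3.14, 0.003, 0.008]
force: [0.3, 0.1, -1.5]
grip_width: 0.0268
```

View pics/side6.png

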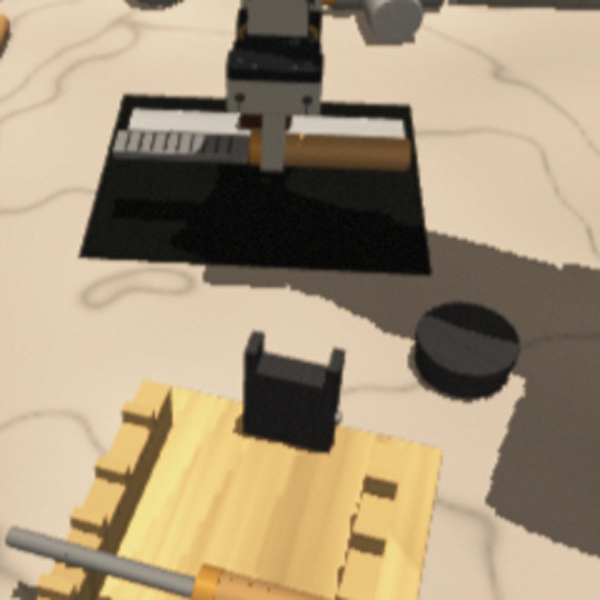

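View pics/top6.png

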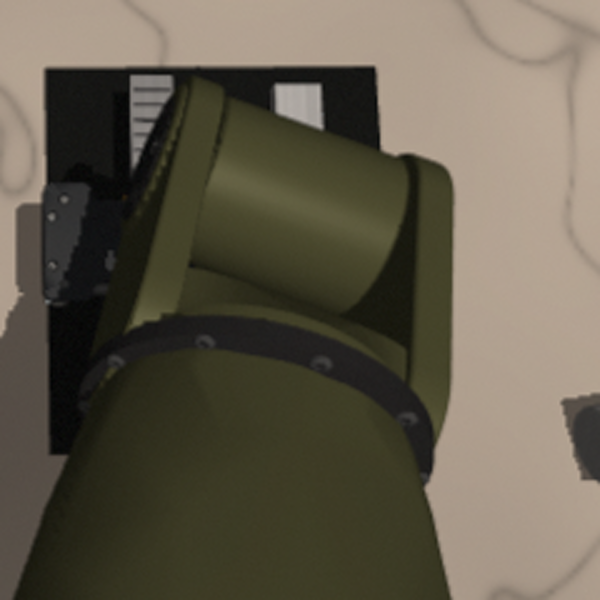

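```bash
python3 -m creep '{"xyz": [[0,0,20],[0,0,15],[0,0,10],[0,0,5],[0,0,0]], "spin": [0,0,0,0,0]}'; python3 -m creep '{"xyz": [[0,0,2],[0,0,1],[0,0,1],[0,0,0],[0,0,0]], "spin": [0,0,0,0,0]}'; python3 -m creep '{"xyz": [[0,0,1],[0,0,0],[0,0,0]], "spin": [0,0,0]}'
```

```text
time_s: 21.32
ee_pos: [0.5347, -0.1547, 0.0362]
eef_rot: [-3.142, 0.0, 0.01]
force: [-0.4, 0.4, -2.5]
grip_width: 0.0265
time_s: 21.95
ee_pos: [0.5346, -0.1547, 0.0323]
eef_rot: [-3.142, -0.0, 0.01]
force: [-0.6, 0.1, -2.4]
grip_width: 0.0268
time_s: 22.32
ee_pos: [0.5346, -0.1547, 0.0312]
eef_rot: [3.142, 0.0, 0.01]
force: [-0.1, -0.2, -2.2]
grip_width: 0.0271
```

```bash
python3 -m creep '{"xyz": [[0,0,1],[0,0,1],[0,0,0],[0,0,0]], "spin": [0,0,0,0]}'; python3 -m creep '{"xyz": [[0,0,0.7],[0,0,0],[0,0,0]], "spin": [0,0,0]}'; python3 -m creep '{"xyz": [[0,0,0.5],[0,0,0],[0,0,0]], "spin": [0,0,0]}'
```

```text
time_s: 22.82
ee_pos: [0.5346, -0.1547, 0.0292]
eef_rot: [-3.142, 0.0, 0.01]
force: [-0.2, -0.2, -2.8]
grip_width: 0.0268
time_s: 23.2
ee_pos: [0.5347, -0.1547, 0.0285]
eef_rot: [-3.142, -0.0, 0.01]
force: [0.1, -0.3, -2.4]
grip_width: 0.0266
time_s: 23.58
ee_pos: [0.5347, -0.1547, 0.0281]
eef_rot: [-3.142, -0.0, 0.01]
force: [0.2, 0.7, -2.3]
grip_width: 0.0268
```

```bash
python3 -m creep '{"xyz": [[0,0,0.6],[0,0,0],[0,0,0]], "spin": [0,0,0]}'; python3 -m creep '{"xyz": [[0,0,0.5],[0,0,0],[0,0,0]], "spin": [0,0,0]}'
```

```text
time_s: 23.95
ee_pos: [0.5346, -0.1547, 0.0274]
eef_rot: [-3.142, 0.0, 0.01]
force: [0.4, 0.3, -2.6]
grip_width: 0.0274
time_s: 24.32
ee_pos: [0.5347, -0.1547, 0.0272]
eef_rot: [3.142, -0.0, 0.01]
force: [-3.5, 1.9, 4.7]
grip_width: 0.0268
```

```bash
python3 -m creep '{"xyz": [[0,0,-0.3],[0,0,0]], "spin": [0,0]}' - 8; python3 -m creep '{"xyz": [[0,0,0],[0,0,0],[0,0,0],[0,0,0]], "spin": [0,0,0,0]}' 52; python3 -m creep '{"xyz": [[0,0,-5],[0,0,-10],[0,0,-25],[0,0,-50],[0,0,-50]], "spin": [0,0,0,0,0]}'; python3 -m creep '{"xyz": [[0,-40,-30],[0,-50,-20],[0,-60,0],[0,-60,0],[0,-60,0]], "spin": [0,0,0,0,0]}';  python3 -m creep '{"xyz": [[0,-60,0],[0,-60,0],[0,0,0]], "spin": [0,0,0]}'
python3 - <<'E'
from h import *
import cv2
for n,(x,y) in {"top":(300,120),"side":(200,100)}.items():
    I=ctrl.camera(n)[:,:,::-1];cv2.imwrite(f"pics/{n}7full.png",I)
    a=I[y:y+240,x:x+240];cv2.imwrite(f"pics/{n}7.png",cv2.resize(a,None,fx=2.5,fy=2.5,interpolation=cv2.INTER_CUBIC))
E
```

```text
time_s: 24.58
ee_pos: [0.5348, -0.1548, 0.0272]
eef_rot: [3.142, -0.0, 0.01]
force: [-0.5, -0.0, 0.3]
grip_width: 0.0276
time_s: 25.08
ee_pos: [0.5346, -0.1547, 0.0272]
eef_rot: [-3.142, 0.0, 0.01]
force: [-0.1, 0.3, -0.5]
grip_width: 0.0519
time_s: 25.7
ee_pos: [0.5344, -0.1547, 0.1695]
eef_rot: [3.142, -0.0, 0.01]
force: [0.1, 0.3, -0.1]
grip_width: 0.052
time_s: 26.32
ee_pos: [0.5317, 0.1171, 0.2183]
eef_rot: [-3.141, -0.001, 0.01]
force: [1.2, 0.3, 0.7]
grip_width: 0.0519
time_s: 26.7
ee_pos: [0.53, 0.2386, 0.2177]
eef_rot: [-3.141, -0.0, 0.014]
force: [-0.0, 0.2, -0.6]
grip_width: 0.0521
```

View pics/side7.png

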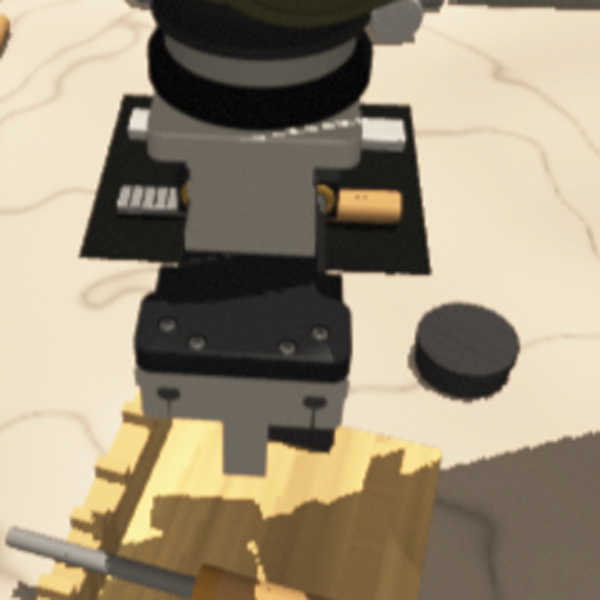

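View pics/top7.png

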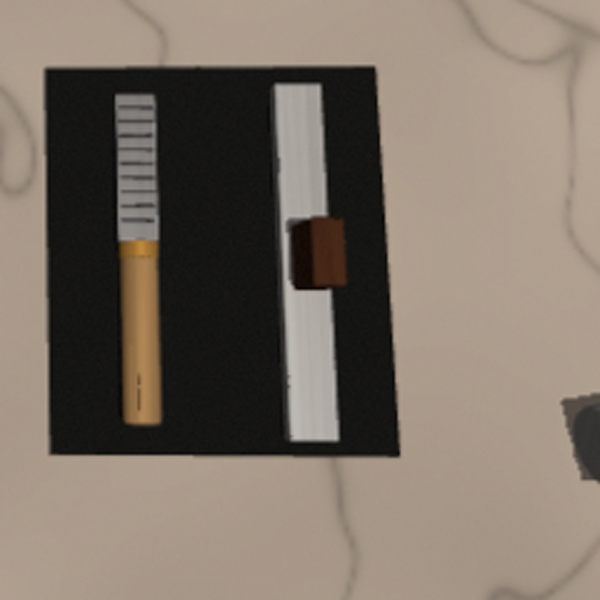

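View pics/side7full.png

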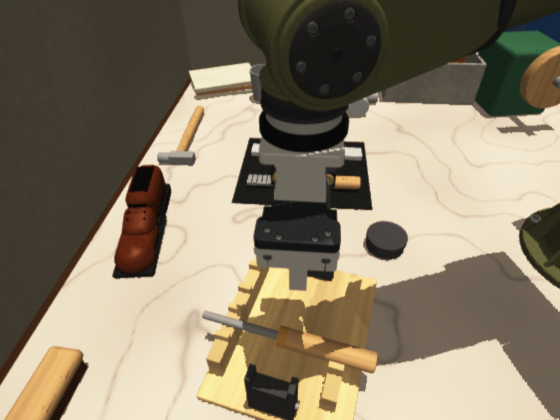

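Top view crop: the bar runs from (298, 85) to (313, 440) and the rasp from (135, 95) to (142, 425). Both lie within the mat, side by side, with the grip and the blade face up. The file is unmoved, with its tip at about (205, 317) in the side view, as at the start. The gripper is clear of everything at z = 0.22.

```bash
python3 -c "
from station import ctrl
o=ctrl.get_obs();print(o['time_s'],o['ee_pos'],o['force'],abs(o['joint_vel']).max())
print(ctrl.hand_in())"
```

```text
26.8 [0.53063851 0.23531285 0.21765112] [ 0.56185828 -0.15399899  0.40113282] 0.03522356518917155
the job is handed in; nothing more can be done
None
```

I lifted the retaining bar out by its grip and laid it on the far side of the mat with the grip up. Then I took the rasp out of its notch and laid it on the mat beside the bar. I lowered both in steps of about 0.5 mm until they touched, then opened the gripper. The contact force peaked at about 10 N for the bar and 5 N for the rasp. I handed in at 26.8 s.

- **Mat:** In the last top picture both pieces lie wholly within the mat, parallel to its x and about 125 mm apart. The bar's grip and the rasp's blade face are up.
- **Rack:** The round file is still in its notch, with its tip at the same pixel as at the start.
- **Robot:** The gripper was empty, clear at z = 0.22 m and reading almost no force.
- **Disagreements:** The two cameras differed by 3 to 6 mm in y, so I used values in between. The rasp handle measured 26.7 mm in the jaws rather than 28 mm. Neither affected the result.

No check failed; the side view of the mat was partly hidden by the gripper in the last picture.

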